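# Zero the strap mill and set it five clicks open

### The arm

A 6-joint arm with a two-finger parallel gripper is mounted at the origin on a cart in front of the work surface, level with it; the furniture and walls round the work are solid. World frame = base frame: x ahead of the robot, y to its left, z up, the work surface at z = 0. Lengths are in mm, angles in rad, forces in N, time in s.
With the tool pointing down it reaches from about 300 to 775 mm from the base axis. Payload 14.6 kg.
Tool frame: the origin (TCP) lies on the centre line of the jaws, within the pads' length; the fingertips stand 8 mm ahead of it and the grasp point (between the pads) lies 11 mm behind it; z points along the fingers, y is the direction in which the jaws open and shut (so a half turn about z gives the same grasp; the last joint's range is limited). The gripper opens to 94 mm and grips with 3 to 60 N. Pads are 16 mm wide; open, the fingers measure 119 mm over their backs; the gripper's body (75 mm by 177 mm) begins 78 mm behind the grasp point.
Start: joints at [1.22, 0.3, 1.521, -0, 1.321, -0.067], TCP at [154.001, 527.99, 213.446] pointing down, gripper open.
Joint ranges: [-3.03, 3.03], [-0.79, 2.21], [0.23, 2.52], [-1.04, 4.18], [0, 3.07], [-2.55, 2.55]. Speed limits (rad/s): [2.22, 2.22, 2.57, 3.14, 3.14, 3.14].

### API

Orientations are given as [roll, pitch, yaw] about the fixed x, y, z axes, in that order (R = Rz(yaw) Ry(pitch) Rx(roll)).
In Python, from cell import read_state, cams, manip gives the robot as it stands.
- The arm moves only by the shell command python3 -m handwheel 'ROWS' [OPENING] [FORCE]. ROWS is JSON, a list of rows, each a list of 4 numbers: the shift along the tool's x, y, z in m, then the turn about the tool's z in degrees. In form: [[dx, dy, dz, turn], ...]. A call has 1 to 5 rows; each row is the pose to reach, as a shift and turn from the pose measured when the call began, along the tool's axes at that moment; what a row does not reach only later rows make up. A row lasts 1/8 s, in which the tool goes at most 62.5 mm and 10.7 degrees, less where a joint would pass 70% of its speed; a pose out of reach is approached as far as the arm can. A call with a gripper value outside its range is refused whole. OPENING is the closure, from 0 (fully open) to 1 (shut), set as the call begins (- or left out, the last holds). The fingers move at their own pace and stop on an object; FORCE is the grip in N (left out, the last holds). Time passes only in rows, so rows that repeat a pose let the fingers close. It gives the time, the measured TCP pose, the force and the opening at its end, in the units of the state.
- read_state(): the state, without advancing time (a new reading comes with each control period).
- cams.camera(name): name is "scene" or "top" or "wrist"; returns the picture (480x640x3 uint8, red, green, blue); there is no depth.
- cams.get_calibration(name): a dict with "vertical_fov" (degrees; the focal length in pixels is half the picture's height over the tangent of half this angle, whatever the lens; pixels are square), "cx", "cy" (the principal point, pixels), "dist_coeffs" ([k1, k2, p1, p2, k3] as OpenCV has them; the pictures are not rectified), "R" (3x3) and "t" (3): a world point X has camera coordinates R X + t. Camera axes: x right, y down, z forward; pixel columns grow to the right and rows downward; lengths in mm; the calibration is good to about 2 mm. A picture is of the moment at which its call begins: read the wrist's pose just before it. get_calibration takes no time and is no camera call; for the wrist camera it gives the pose at the moment of the call.
- manip.sign_off(): hands the job in, once; it reports no verdict.
The state is a dict: "clock": time; "joints": joint angles; "qd": joint speeds; "effort": joint torques, N m; "eef_pos": TCP position; "eef_rot": TCP orientation; "wrist_force": force on the tool from outside, world axes, zero at the start; "moment": the same for the moment, N m; "finger_gap": finger opening in mm.
Only numpy, scipy, OpenCV 4.12 (cv2) and the standard library are available. Lean on these libraries where they do the work, as an engineer would, in place of code of your own. Each camera call takes 0.05 s, during which the arm holds its last target. There are 200 camera calls.

### The job

Set the little rolling mill for three-millimetre strap: turn its knurled dial clockwise until you feel the top roll just touch the lower roll, without jamming the rolls hard together, then back it off exactly five clicks anticlockwise and leave it resting in that click. Then swing the lock lever fully home so that its tooth locks the dial, and leave the things lying round the mill where they are.

Things in the scene. Friction and masses are not known exactly. Their poses are not given: they have to be found in the camera images.
- mill: Dark green bench rolling mill for strap, fixed to the bench, base 116 (x) x 176 (y) mm, 155 mm high. Origin: centre of its underside; x points from the robot's side to the far side, y along the rolls. Two steel rolls lie one above the other under a bridge (top at z = 100 mm) that carries the dial in the middle and the lock lever at the -y end; a crank is parked low at +y. Positions below in mm, this frame.
- dial_grip (a point): Grip point on the dial's vertical axis, at (0, 0, 138) of the mill; it does not turn with the dial. The knob is a knurled dark steel cylinder, 42 mm diameter, from z = 112 to 154, free all round. Keep fingertips above z = 116. Clockwise seen from above lowers the top roll. The mill starts 1 to 4 clicks from touching; the rolls meet up to a quarter click before or after a resting place of the dial.
- dial_pins (a point): Point on the dial's axis at (0, 0, 106): brass wheel with 16 upright pins below the knob, 31 mm radius. A sprung plunger at +y drops between pins: 16 clicks a turn, 0.393 rad and 0.6 mm of roll gap each. Leaving a click takes 0.13 to 0.17 N m; the torque falls to 0 half-way, then the dial pulls itself on with up to 0.12 N m into the next click. Let go, it settles in a click unless the rolls stop it.
- top_roll_under (a point): Lowest line of the top roll (28 mm diameter, 100 mm long), at its middle; moves 0.6 mm a click. When the rolls touch, the torque against turning on climbs by 5 to 10 N m per rad above that of the clicks; 0.3 N m is a sure touch. The rolls then press with about 650 N per N m of dial torque; over 500 N harms them.
- lower_roll_top (a point): Highest line of the lower roll (28 mm diameter, 100 mm long), at its middle, about 48 mm above the bench. The roll does not move but sits on shims, so that its height differs by up to 0.14 mm either way. The roll gap is the height of top_roll_under above this point; wanted is 3.0 mm, five clicks from touching.
- lever_post (a point): Centre of the upright black post at the end of the lock lever: 15 mm diameter, z = 105 to 142, this point at z = 127, free all round. The lever turns about a vertical axis at (-36, -29) of the mill; the post is 83 mm from it, at (-70, -105) when fully open, at (-30, -112) when home.
- lock_lever (a joint): Lock lever's angle, rad: 0 fully open (post towards the robot), 0.5 home at its stop (post pushed away from the robot, anticlockwise from above). Starts at 0 to 0.12, stays where it is left; pushing the post takes about 1 N. Going home, its tooth enters between two dial pins; if the dial is not resting in a click it stops on a pin at about 0.4. Home, it locks the dial.
- strap_roll: Loose small roll of plum leather strap, 51 x 100 x 47 mm, left of the mill; origin at the centre of its underside. To be left alone.
- cream_tin: Loose round cream tin, 70 mm diameter, 40 mm high, right of the mill; origin at the centre of its underside. To be left alone.
- thread_spool: Loose wooden spool of pale thread, 58 mm diameter, 60 mm high, behind the mill to the left; origin at the centre of its underside. To be left alone.
- wax_cake: Loose cake of beeswax, 38 x 60 x 21 mm, right of the mill, low beside the lock lever; origin at the centre of its underside. To be left alone.

How it is judged (in metres and radians):
On the way, in this order (a step that is already met when the one before it is completed fails the run):
1. the top roll is felt to touch the lower roll (pressed on it with more than 40 N) (contact force between top_roll and lower_roll above 40 N), for 0.05 s.
2. the dial is backed off five clicks: the rolls stand 3.0 mm apart, within half a click, with the lock lever still open (z of top_roll_under in the frame of lower_roll_top between 0.0027 and 0.0033 m and value of joint lock_lever below 0.3 rad), for 0.2 s.
3. the lock lever is home (value of joint lock_lever above 0.45 rad and z of top_roll_under in the frame of lower_roll_top between 0.0027 and 0.0033 m), for 0.2 s.
At the end, for the whole second after the job is handed in: The rolls, once touched together, stand five clicks open (gap 2.7 to 3.3 mm, which is 3 mm within half a click), and the lock lever is home (over 0.45 rad) with its tooth between the dial's pins (all of step 3).
It fails at once if the rolls are jammed together with more than 500 N (contact force between top_roll and lower_roll above 500 N).
It fails at once if a thing lying round the mill is shifted by more than 20 mm (distance of any of strap_roll, cream_tin, thread_spool, wax_cake from where it was at the start of the episode above 0.02 m).
It also fails if it takes over 72 s, if anything falls off the work surface, if the arm or the gripper's body presses on something with over 40 N, if the wrist force passes 120 N, or if a joint passes its speed limit or range.

## Working session

There is one attempt and no reset: what is moved stays moved. The work goes in short steps, Python scripts to look and compute and a shell command to move; the robot and the scene stay as the last step left them, time stands still between calls to the robot, and variables do not carry over. Pictures are saved under pics/ and viewed, about 8 in all and at most 12, crops included, and the job is handed in when it is done.

```bash
mkdir -p pics; ls
python3 - <<'E'
from cell import read_state, cams
import cv2, numpy as np
s=read_state(); print(s)
a=cams.camera("scene"); b=cams.camera("top")
cv2.imwrite("pics/s.png",a[...,::-1]); cv2.imwrite("pics/t.png",b[...,::-1])
for n in("scene","top","wrist"): print(n,cams.get_calibration(n))
E
```

```text
pics
{'clock': 0.0, 'joints': array([ 1.22041455e+00,  3.00452754e-01,  1.52161713e+00, -1.44050927e-05,
        1.32071598e+00, -6.65942424e-02]), 'qd': array([-1.71840296e-03,  1.15783311e-06,  3.92935922e-04, -4.86017227e-04,
        6.54442491e-04,  2.30186950e-03]), 'effort': array([ 1.56053084e-03, -5.31818104e+01, -3.52732229e+01,  7.08701368e-02,
        2.45766516e-02, -1.33669610e-04]), 'eef_pos': array([153.90588949, 527.74300192, 212.8811484 ]), 'eef_rot': array([-3.14040116e+00, -6.54802789e-05,  2.85780866e+00]), 'wrist_force': array([-0.81573068,  0.31749237,  0.69490075]), 'moment': array([-0.0604457 , -0.04192005,  0.02503365]), 'finger_gap': 93.85865082152526}
scene {'vertical_fov': 57.25448323406099, 'cx': 319.6691371352397, 'cy': 246.00528264880168, 'dist_coeffs': array([-0.09375476,  0.        ,  0.        ,  0.        ,  0.        ]), 'R': array([[ 0.69829826, -0.71559787,  0.01729852],
       [-0.40108077, -0.41117256, -0.81857886],
       [ 0.59288596,  0.56467409, -0.57413362]]), 't': array([-394.29198842,  337.59171743,  556.78601839])}
top {'vertical_fov': 57.99576068096011, 'cx': 316.54769628478647, 'cy': 238.3190946870277, 'dist_coeffs': array([-0.08213253,  0.        ,  0.        ,  0.        ,  0.        ]), 'R': array([[-0.02700977, -0.99907163, -0.0335612 ],
       [-0.99342456,  0.03056347, -0.11033368],
       [ 0.111257  ,  0.03036043, -0.9933278 ]]), 't': array([ 48.25019969, 629.70129255, 873.23263041])}
wrist {'vertical_fov': 67.62912806060396, 'cx': 318.53113760484865, 'cy': 246.16404358749298, 'dist_coeffs': array([-0.00034603,  0.        ,  0.        ,  0.        ,  0.        ]), 'R': array([[ 0.27939657,  0.96017456, -0.00153643],
       [ 0.92983461, -0.27016832,  0.24983329],
       [ 0.23946847, -0.07123119, -0.96828765]]), 't': array([-549.82163467,  -26.75045978,  390.47581128])}
```

View pics/t.png

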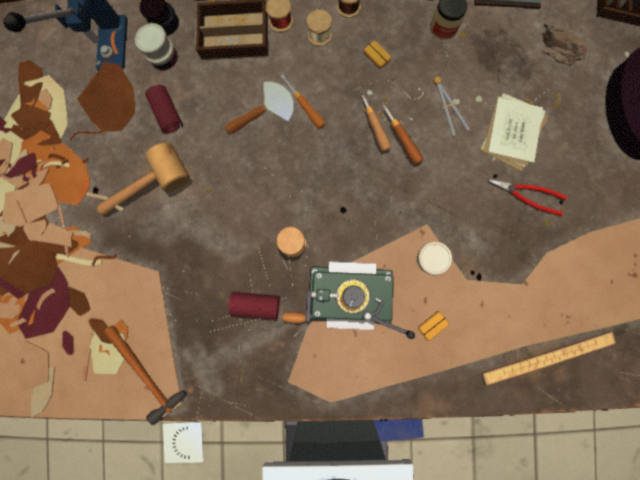

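View pics/s.png

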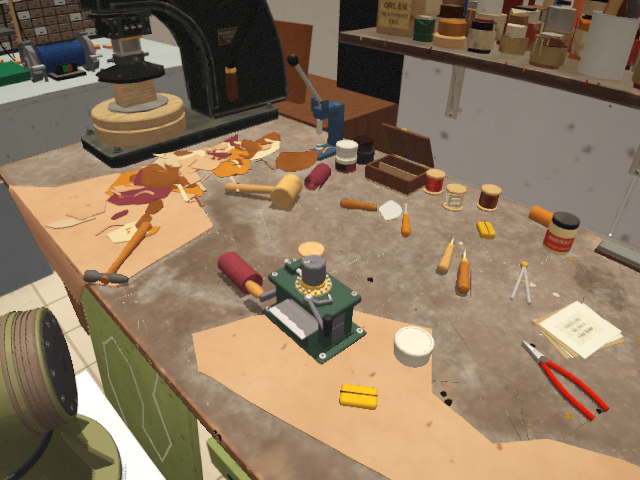

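The top view shows the knob at about (353,297), the lever post at (410,334), the wax cake at (433,326) and the tin at (435,258). The scene view shows the knob at about (313,270). Next I'll zoom in to localise them.

```bash
cat > h.py <<'E'
import numpy as np, cv2
from cell import read_state, cams
def K(c):
    f=240/np.tan(np.radians(c['vertical_fov']/2)); return np.array([[f,0,c['cx']],[0,f,c['cy']],[0,0,1.]])
def ray(c,uv,z):
    p=cv2.undistortPoints(np.array([[uv]],float),K(c),c['dist_coeffs'])[0,0]
    d=c['R'].T@np.array([p[0],p[1],1]); o=-c['R'].T@c['t']
    return o+d*(z-o[2])/d[2]
def proj(c,X):
    return cv2.projectPoints(np.array(X,float).reshape(-1,1,3),cv2.Rodrigues(c['R'])[0],c['t'],K(c),c['dist_coeffs'])[0][:,0]
E
python3 - <<'E'
from h import *
c=cams.get_calibration("top"); s=cams.get_calibration("scene")
for n,uv,z in [("knob",(353,297),154),("post",(410,334),142),("wax",(433,326),21),("tin",(435,258),40),("strap",(254,306),47),("spool",(291,242),60)]:
    print(n,ray(c,uv,z).round(1))
t=cv2.imread("pics/t.png")[225:365,220:460]; a=cv2.imread("pics/s.png")[235:415,210:450]
t=cv2.resize(t,None,fx=3.3,fy=3.3,interpolation=cv2.INTER_CUBIC); cv2.imwrite("pics/tc.png",t)
print(t.shape)
E
```

```text
knob [509.6 -36.2 154. ]
post [ 439.7 -137.5  142. ]
wax [ 440.9 -207.6   21. ]
tin [ 581.8 -214.5   40. ]
strap [493.6 162.   47. ]
spool [622.1  81.8  60. ]
(462, 792, 3)
```

View pics/tc.png

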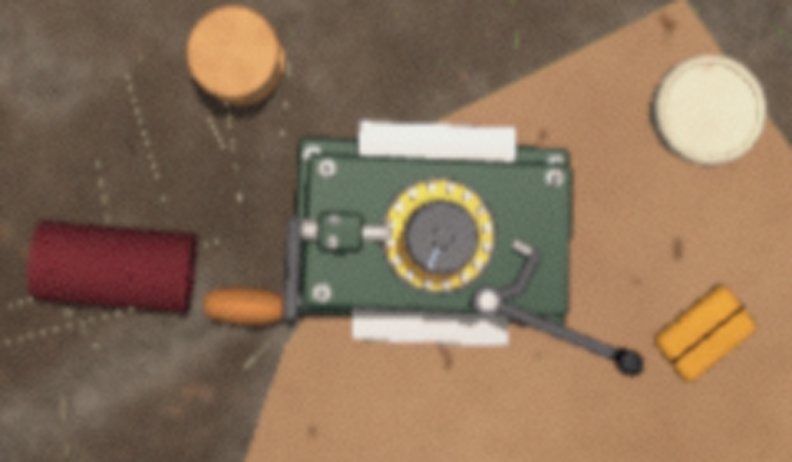

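The crop shows the knob top at full-image (353.9,296.5), the post at (410.6,334.7) and the pivot at (367.9,315.9). The mill yaw is about -0.07. The estimates fit the geometry, so I'll move above the knob for a closer look.

```bash
python3 -m handwheel '[[-0.045,-0.040,-0.005,10],[-0.090,-0.080,-0.010,20],[-0.135,-0.120,-0.015,30],[-0.180,-0.160,-0.02,40],[-0.225,-0.2,-0.025,50]]'
python3 - <<'E'
from h import *
c=cams.get_calibration("top")
k=ray(c,(353.9,296.5),154);p=ray(c,(410.6,334.7),142);v=ray(c,(367.9,315.9),112)
print(k,p,v); s=read_state()
R=cv2.Rodrigues(np.zeros(3))[0]
from scipy.spatial.transform import Rotation as Ro
R=Ro.from_euler('xyz',s['eef_rot']).as_matrix()
d=np.array([k[0],k[1],240])-s['eef_pos']; print(s['eef_pos'],s['eef_rot'],'tool shift',R.T@d, 'turn', np.degrees(s['eef_rot'][2]-1.5))
E
```

```text
clock: 0.72
eef_pos: [314.5, 271.0, 238.3]
eef_rot: [-3.141, 0.001, 1.98]
wrist_force: [1.5, 0.7, -0.3]
finger_gap: 94.0
[510.43752635 -37.81212638 154.        ] [ 438.38274176 -138.5721153   142.        ] [472.32012477 -65.05990533 112.        ]
[314.48392839 271.04841658 238.27506524] [-3.14099982e+00  7.48349733e-04  1.97971728e+00] tool shift [-361.31127431   56.98746247   -1.48833235] turn 27.48577555525679
```

```bash
python3 -m handwheel '[[-0.060,0.01,0,6],[-0.120,0.019,0,12],[-0.180,0.028,0,18],[-0.240,0.038,0,24],[-0.300,0.047,0,27.5]]'
cat >> h.py <<'E'
from scipy.spatial.transform import Rotation as Ro
def to(x,y,z):
    s=read_state(); R=Ro.from_euler('xyz',s['eef_rot']).as_matrix()
    print('pos',s['eef_pos'].round(1),'yaw',np.degrees(s['eef_rot'][2]).round(2),'F',s['wrist_force'].round(2),'M',s['moment'].round(3),'gap',round(s['finger_gap'],1),'q6',s['joints'][5].round(3))
    print('shift',(R.T@(np.array([x,y,z])-s['eef_pos'])).round(1))
E
python3 -c "
from h import *
to(510.4,-37.8,240)"
```

```text
clock: 1.35
eef_pos: [477.6, 12.5, 238.4]
eef_rot: [-3.141, 0.001, 1.497]
wrist_force: [0.7, 0.5, 0.6]
finger_gap: 94.1
pos [477.6  12.5 238.4] yaw 85.76 F [0.74 0.49 0.57] M [-0.006  0.062 -0.029] gap 94.1 q6 0.024
shift [-47.7  36.5  -1.6]
```

```bash
python3 -m handwheel '[[-0.048,0.0365,0,0],[-0.048,0.0365,0,0],[-0.048,0.0365,0,0]]'
python3 -c "
from h import *
to(510.4,-37.8,127)
c=cams.get_calibration('wrist'); a=cams.camera('wrist'); s=cams.camera('scene')
np.save('wc.npy',c,allow_pickle=True)
print(-c['R'].T@c['t'], proj(c,[[510.4,-37.8,154],[438.4,-138.6,142]]))
cv2.imwrite('pics/w1.png',a[...,::-1])
"
```

```text
clock: 1.72
eef_pos: [510.1, -37.8, 238.0]
eef_rot: [-3.14, 0.001, 1.497]
wrist_force: [-0.3, -0.3, -0.7]
finger_gap: 94.1
pos [510.1 -37.8 238. ] yaw 85.74 F [-0.35 -0.28 -0.68] M [-0.098  0.05   0.063] gap 94.1 q6 -0.071
shift [  0.    0.5 111. ]
[516.17562459  34.85582656 408.93649172] [[318.50414146 254.95969602]
 [242.48133454 371.23406769]]
```

View pics/w1.png

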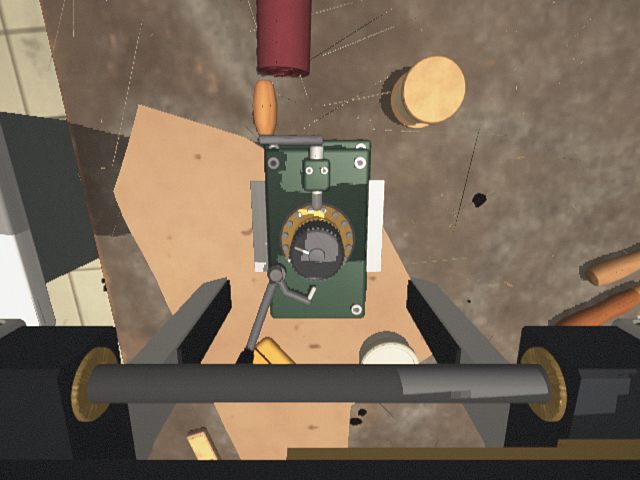

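The wrist picture has the knob top at about (317,254) against a prediction of (318.5,255), so they agree within 1 mm. Its white mark is at (296,248). I'll descend and grip lightly.

```bash
python3 -m handwheel '[[0,0.0005,0.05,0],[0,0.0005,0.090,0],[0,0.0005,0.111,0],[0,0.0005,0.111,0]]'
python3 -c "
from h import *
to(510.4,-37.8,127)"
python3 -m handwheel '[[0,0,0,0],[0,0,0,0],[0,0,0,0],[0,0,0,0],[0,0,0,0]]' 1 20
python3 -c "
from h import *
to(510.4,-37.8,127)"
```

```text
clock: 2.33
eef_pos: [509.6, -36.1, 126.8]
eef_rot: [-3.139, 0.001, 1.5]
wrist_force: [-0.4, -0.1, 1.1]
finger_gap: 93.7
pos [509.6 -36.1 126.8] yaw 85.92 F [-0.37 -0.14  1.08] M [-0.042  0.012  0.015] gap 93.7 q6 -0.07
shift [-1.6  0.9 -0.2]
clock: 2.95
eef_pos: [509.7, -36.2, 126.9]
eef_rot: [-3.139, 0.001, 1.5]
wrist_force: [1.1, -0.4, 0.0]
finger_gap: 47.3
pos [509.7 -36.2 126.9] yaw 85.92 F [ 1.1  -0.42  0.02] M [-0.106  0.103  0.022] gap 47.3 q6 -0.07
shift [-1.6  0.8 -0.1]
```

```bash
python3 -m handwheel '[[-0.0016,0.0006,0,0],[-0.0016,0.0006,0,0],[-0.0016,0.0006,0,0],[-0.0016,0.0006,0,0]]' 1 20
python3 -c "
from h import *
to(510.4,-37.8,127)
for i in range(3): print(read_state()['moment'],read_state()['wrist_force'])"
```

```text
clock: 3.45
eef_pos: [508.5, -36.7, 126.7]
eef_rot: [-3.135, -0.001, 1.5]
wrist_force: [-14.1, 9.9, 9.9]
finger_gap: 41.5
pos [508.5 -36.7 126.7] yaw 85.92 F [-14.14   9.86   9.86] M [ 1.535  2.65  -0.196] gap 41.5 q6 -0.073
shift [-0.9  2.  -0.3]
[ 1.53488945  2.65017381 -0.19644901] [-14.14442236   9.85992814   9.8580292 ]
[ 1.53488945  2.65017381 -0.19644901] [-14.14442236   9.85992814   9.8580292 ]
[ 1.53488945  2.65017381 -0.19644901] [-14.14442236   9.85992814   9.8580292 ]
```

```bash
python3 -m handwheel '[[0,0,0,0],[0,0,0,0]]'
python3 -c "
from h import *
to(510.4,-37.8,127)"
python3 -m handwheel '[[0,0,0,0],[0,0,0,0]]'
python3 -c "
from h import *
to(510.4,-37.8,127)"
```

```text
clock: 3.7
eef_pos: [508.4, -36.6, 126.7]
eef_rot: [-3.134, -0.001, 1.5]
wrist_force: [-2.6, 2.1, 1.9]
finger_gap: 41.8
pos [508.4 -36.6 126.7] yaw 85.92 F [-2.62  2.1   1.85] M [ 0.255  0.318 -0.071] gap 41.8 q6 -0.073
shift [-1.1  2.1 -0.3]
clock: 3.95
eef_pos: [508.4, -36.6, 126.7]
eef_rot: [-3.134, -0.002, 1.499]
wrist_force: [-1.9, 2.3, 2.1]
finger_gap: 41.4
pos [508.4 -36.6 126.7] yaw 85.91 F [-1.89  2.35  2.09] M [ 0.128  0.243 -0.125] gap 41.4 q6 -0.073
shift [-1.1  2.1 -0.3]
```

```bash
cat > st.py <<'E'
from h import *
s=read_state()
print(round(s['clock'],2),'yaw',np.degrees(s['eef_rot'][2]).round(2),'turned',round(85.91-np.degrees(s['eef_rot'][2]),2),'clicks',round((85.91-np.degrees(s['eef_rot'][2]))/22.5,3),'M',s['moment'].round(3),'F',s['wrist_force'].round(1),'pos',s['eef_pos'].round(1),'gap',round(s['finger_gap'],1))
E
python3 -m handwheel '[[0,0,0,4],[0,0,0,4]]' >/dev/null; python3 st.py
python3 -m handwheel '[[0,0,0,4],[0,0,0,4]]' >/dev/null; python3 st.py
python3 -m handwheel '[[0,0,0,4],[0,0,0,4]]' >/dev/null; python3 st.py
python3 -m handwheel '[[0,0,0,2],[0,0,0,2]]' >/dev/null; python3 st.py
python3 -m handwheel '[[0,0,0,1],[0,0,0,1]]' >/dev/null; python3 st.py
```

```text
4.2 yaw 81.94 turned 3.97 clicks 0.177 M [ 0.152 -0.053  0.055] F [-1.   1.4  1. ] pos [508.5 -36.6 126.7] gap 41.9
4.45 yaw 78.03 turned 7.88 clicks 0.35 M [ 0.13  -0.165  0.079] F [ 0.4  1.7 -0. ] pos [508.7 -36.7 126.8] gap 41.6
4.7 yaw 74.16 turned 11.75 clicks 0.522 M [ 0.075 -0.233 -0.05 ] F [ 1.4  0.6 -0.3] pos [508.8 -36.7 126.7] gap 41.5
4.95 yaw 72.18 turned 13.73 clicks 0.61 M [ 0.016 -0.258 -0.049] F [ 0.9  1.2 -0.7] pos [508.9 -36.7 126.7] gap 41.5
5.2 yaw 71.17 turned 14.74 clicks 0.655 M [ 0.08  -0.336 -0.008] F [ 1.   0.3 -1.6] pos [508.9 -36.7 126.7] gap 42.0
```

```bash
cat >> st.py <<'E'
import sys
sys.exit(1 if s['moment'][2]>0.23 else 0)
E
python3 -m handwheel '[[0,0,0,1.5],[0,0,0,1.5]]' >/dev/null; python3 st.py &&
python3 -m handwheel '[[0,0,0,1.5],[0,0,0,1.5]]' >/dev/null; python3 st.py &&
python3 -m handwheel '[[0,0,0,1.5],[0,0,0,1.5]]' >/dev/null && python3 st.py &&
python3 -m handwheel '[[0,0,0,1.5],[0,0,0,1.5]]' >/dev/null && python3 st.py &&
python3 -m handwheel '[[0,0,0,1.5],[0,0,0,1.5]]' >/dev/null && python3 st.py &&
python3 -m handwheel '[[0,0,0,1.5],[0,0,0,1.5]]' >/dev/null && python3 st.py &&
python3 -m handwheel '[[0,0,0,1.5],[0,0,0,1.5]]' >/dev/null && python3 st.py &&
python3 -m handwheel '[[0,0,0,1.5],[0,0,0,1.5]]' >/dev/null && python3 st.py
```

```text
5.45 yaw 69.64 turned 16.27 clicks 0.723 M [ 0.08  -0.39  -0.101] F [ 1.9  1.2 -0.3] pos [509.  -36.7 126.8] gap 41.8
5.7 yaw 68.1 turned 17.81 clicks 0.791 M [ 0.027 -0.481 -0.054] F [ 1.8  1.2 -0.8] pos [509.  -36.7 126.8] gap 42.1
5.95 yaw 66.56 turned 19.35 clicks 0.86 M [ 0.036 -0.517 -0.088] F [ 2.7  0.6 -1.4] pos [509.1 -36.8 126.8] gap 41.8
6.2 yaw 65.02 turned 20.89 clicks 0.928 M [-0.052 -0.599 -0.178] F [ 4.3  1.  -2.2] pos [509.1 -36.8 126.8] gap 42.0
6.45 yaw 63.48 turned 22.43 clicks 0.997 M [-0.074 -0.661 -0.112] F [ 4.6 -0.6 -2.3] pos [509.2 -36.8 126.7] gap 41.9
6.7 yaw 61.96 turned 23.95 clicks 1.065 M [-0.076 -0.707  0.095] F [ 4.7 -0.1 -1.6] pos [509.2 -36.8 126.8] gap 41.7
6.95 yaw 60.42 turned 25.49 clicks 1.133 M [-0.087 -0.792  0.133] F [ 4.8  0.9 -2.8] pos [509.2 -36.9 126.8] gap 41.6
7.2 yaw 58.88 turned 27.03 clicks 1.201 M [-0.125 -0.866  0.067] F [ 5.7 -1.2 -3. ] pos [509.3 -36.9 126.7] gap 41.7
```

```bash
python3 -m handwheel '[[0,0,0,1.5],[0,0,0,1.5]]' >/dev/null && python3 st.py &&
python3 -m handwheel '[[0,0,0,1.5],[0,0,0,1.5]]' >/dev/null && python3 st.py &&
python3 -m handwheel '[[0,0,0,3],[0,0,0,3]]' >/dev/null && python3 st.py &&
python3 -m handwheel '[[0,0,0,3],[0,0,0,3]]' >/dev/null && python3 st.py &&
python3 -m handwheel '[[0,0,0,2],[0,0,0,2]]' >/dev/null && python3 st.py &&
python3 -m handwheel '[[0,0,0,1.5],[0,0,0,1.5]]' >/dev/null && python3 st.py &&
python3 -m handwheel '[[0,0,0,1.5],[0,0,0,1.5]]' >/dev/null && python3 st.py
```

```text
7.45 yaw 57.35 turned 28.56 clicks 1.269 M [-0.148 -0.839  0.041] F [ 4.7 -0.7 -2.7] pos [509.3 -36.9 126.7] gap 41.3
7.7 yaw 55.82 turned 30.09 clicks 1.338 M [-0.068 -0.833  0.007] F [ 4.7 -0.6 -1.9] pos [509.4 -36.9 126.8] gap 41.8
7.95 yaw 52.75 turned 33.16 clicks 1.474 M [-0.111 -0.808 -0.002] F [ 6.4 -1.8 -4. ] pos [509.5 -37.  126.8] gap 41.8
8.2 yaw 49.69 turned 36.22 clicks 1.61 M [-0.142 -0.855 -0.044] F [ 5.8 -1.1 -3.5] pos [509.5 -37.1 126.8] gap 41.7
8.45 yaw 47.64 turned 38.27 clicks 1.701 M [-0.065 -0.853 -0.064] F [ 4.9 -0.3 -2.6] pos [509.6 -37.1 126.8] gap 41.6
8.7 yaw 46.1 turned 39.81 clicks 1.77 M [-0.081 -0.791 -0.085] F [ 4.7 -1.  -3.1] pos [509.6 -37.2 126.8] gap 41.4
8.95 yaw 44.55 turned 41.36 clicks 1.838 M [-0.034 -0.763 -0.124] F [ 4.8 -0.4 -3.4] pos [509.7 -37.2 126.8] gap 41.7
```

```bash
python3 -m handwheel '[[0,0,0,1.5],[0,0,0,1.5]]' >/dev/null && python3 st.py &&
python3 -m handwheel '[[0,0,0,1.5],[0,0,0,1.5]]' >/dev/null && python3 st.py &&
python3 -m handwheel '[[0,0,0,1.5],[0,0,0,1.5]]' >/dev/null && python3 st.py &&
python3 -m handwheel '[[0,0,0,1.5],[0,0,0,1.5]]' >/dev/null && python3 st.py &&
python3 -m handwheel '[[0,0,0,1.5],[0,0,0,1.5]]' >/dev/null && python3 st.py &&
python3 -m handwheel '[[0,0,0,1.5],[0,0,0,1.5]]' >/dev/null && python3 st.py &&
python3 -m handwheel '[[0,0,0,1.5],[0,0,0,1.5]]' >/dev/null && python3 st.py
```

```text
9.2 yaw 43.0 turned 42.91 clicks 1.907 M [-0.081 -0.748 -0.079] F [ 5.9 -1.2 -2.5] pos [509.7 -37.2 126.8] gap 41.8
9.45 yaw 41.45 turned 44.46 clicks 1.976 M [-0.054 -0.707 -0.048] F [ 5.6 -0.2 -2.4] pos [509.8 -37.3 126.8] gap 41.8
9.7 yaw 39.93 turned 45.98 clicks 2.043 M [-0.072 -0.704  0.233] F [ 5.2 -1.2 -1.6] pos [509.8 -37.3 126.8] gap 41.8
```

```bash
python3 -m handwheel '[[0,0,0,0],[0,0,0,0]]' >/dev/null; python3 st.py;
python3 -m handwheel '[[0,0,0,1],[0,0,0,1]]' >/dev/null; python3 st.py
```

```text
9.95 yaw 39.94 turned 45.97 clicks 2.043 M [ 0.045 -0.722  0.259] F [ 4.7 -0.3 -3.3] pos [509.8 -37.3 126.8] gap 41.5
10.2 yaw 38.9 turned 47.01 clicks 2.089 M [ 0.047 -0.71   0.352] F [ 3.6 -1.1 -3.4] pos [509.8 -37.4 126.8] gap 41.6
```

The torque is at 0.35 N m and climbing about 0.1 per degree beyond the click, so this is a touch near click 2.0. I'll hold briefly, then back off 5 clicks to turned = -67.5°.

```bash
python3 -m handwheel '[[0,0,0,0.3],[0,0,0,0.3]]' >/dev/null; python3 st.py;
python3 -m handwheel '[[0,0,0,-7],[0,0,0,-14],[0,0,0,-21],[0,0,0,-28],[0,0,0,-35]]' >/dev/null; python3 st.py;
python3 -m handwheel '[[0,0,0,-6],[0,0,0,-12],[0,0,0,-18],[0,0,0,-24],[0,0,0,-30]]' >/dev/null; python3 st.py
```

```text
10.45 yaw 38.59 turned 47.32 clicks 2.103 M [ 0.007 -0.663  0.396] F [ 4.5 -1.1 -3.6] pos [509.8 -37.3 126.8] gap 41.9
11.07 yaw 73.77 turned 12.14 clicks 0.539 M [0.748 0.977 0.004] F [-5.7  6.2  4.6] pos [508.9 -36.7 126.8] gap 41.8
11.7 yaw 103.94 turned -18.03 clicks -0.801 M [-0.12   1.051  0.056] F [-7.1  0.7  5.2] pos [507.8 -36.6 126.8] gap 41.3
```

```bash
python3 -m handwheel '[[0,0,0,-6],[0,0,0,-12],[0,0,0,-18],[0,0,0,-24],[0,0,0,-30]]' >/dev/null; python3 st.py;
python3 -m handwheel '[[0,0,0,-5],[0,0,0,-10],[0,0,0,-14],[0,0,0,-14]]' >/dev/null; python3 st.py;
python3 -m handwheel '[[0,0,0,-3],[0,0,0,-3]]' >/dev/null; python3 st.py;
python3 -m handwheel '[[0,0,0,-2],[0,0,0,-2]]' >/dev/null; python3 st.py
```

```text
12.32 yaw 134.08 turned -48.17 clicks -2.141 M [-0.978  0.917 -0.115] F [-5.6 -4.7  3.6] pos [506.8 -37.1 126.8] gap 41.6
12.82 yaw 148.03 turned -62.12 clicks -2.761 M [-0.999  0.149  0.082] F [-1.1 -4.5  1.5] pos [506.4 -37.5 126.8] gap 42.0
13.07 yaw 150.92 turned -65.01 clicks -2.889 M [-0.621 -0.343  0.178] F [ 0.  -3.7 -0.5] pos [506.3 -37.6 126.8] gap 41.5
13.32 yaw 152.9 turned -66.99 clicks -2.977 M [-0.709 -0.376 -0.051] F [ 0.5 -3.4 -0.4] pos [506.3 -37.7 126.8] gap 41.6
```

```bash
python3 -m handwheel '[[0,0,0,-0.5],[0,0,0,-0.5]]' >/dev/null; python3 st.py;
python3 -m handwheel '[[0,0,0,0],[0,0,0,0],[0,0,0,0]]' 0.3 20 >/dev/null; python3 st.py
python3 -m handwheel '[[0,0,-0.05,0],[0,0,-0.1,0],[0,0,-0.11,0],[0,0,-0.11,0]]' >/dev/null; python3 st.py
python3 -c "
from h import *
a=cams.camera('top'); b=cams.camera('wrist')
a=cv2.resize(a[225:365,220:460],None,fx=2.5,fy=2.5,interpolation=cv2.INTER_CUBIC)
c=np.zeros((480,600,3),np.uint8); c[:350,:600]=a
cv2.imwrite('pics/w2.png',b[...,::-1]); cv2.imwrite('pics/t2.png',c[:350,:,::-1])
w=cams.get_calibration('wrist'); print(-w['R'].T@w['t'],proj(w,[[508.4,-37.3,154],[438.4,-138.6,142]]))"
```

```text
13.57 yaw 153.39 turned -67.48 clicks -2.999 M [-0.649 -0.335 -0.101] F [ 1.  -3.5 -0.8] pos [506.2 -37.7 126.8] gap 41.8
13.95 yaw 153.39 turned -67.48 clicks -2.999 M [-0.002  0.022  0.046] F [-1.3  0.4 -0.1] pos [506.2 -37.5 126.8] gap 65.1
14.45 yaw 153.39 turned -67.48 clicks -2.999 M [-0.03  -0.018  0.01 ] F [-0.6  1.2 -0.4] pos [507.6 -37.6 236.4] gap 65.5
[445.55129988  -5.24449168 407.2052925 ] [[319.6910889  258.28831107]
 [158.53541179 231.7353804 ]]
```

View pics/w2.png

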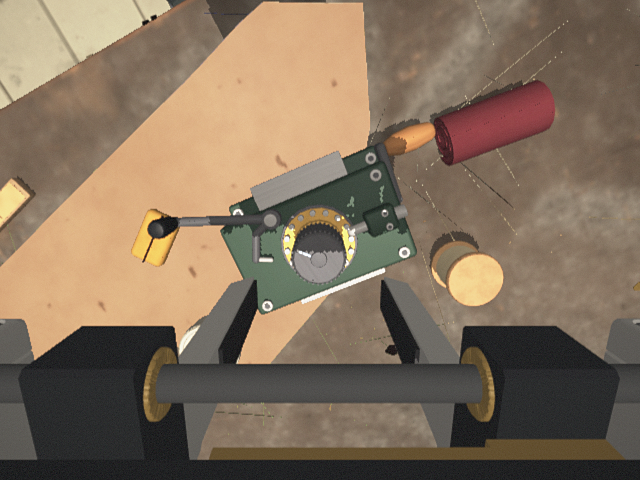

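The mark keeps the same direction in the wrist frame, (300,252) about centre (319,260), so the dial turned with the tool and did not slip. The post is at (162,228), with a free approach from the robot's side. Now I'll work out the push.

```bash
python3 -m handwheel '[[0,0,0,-9],[0,0,0,-18],[0,0,0,-26.6],[0,0,0,-26.6]]' 1 20 >/dev/null
python3 -c "
from h import *
to(404,-145,200); to(404,-145,127)"
```

```text
pos [506.7 -37.6 233.9] yaw 179.94 F [1.16 0.58 0.48] M [ 0.016 -0.063 -0.031] gap 29.4 q6 -1.716
shift [ 102.  -107.6   35.4]
pos [506.7 -37.6 233.9] yaw 179.94 F [1.16 0.58 0.48] M [ 0.016 -0.063 -0.031] gap 29.4 q6 -1.716
shift [ 100.7 -107.8  108.4]
```

View pics/t2.png

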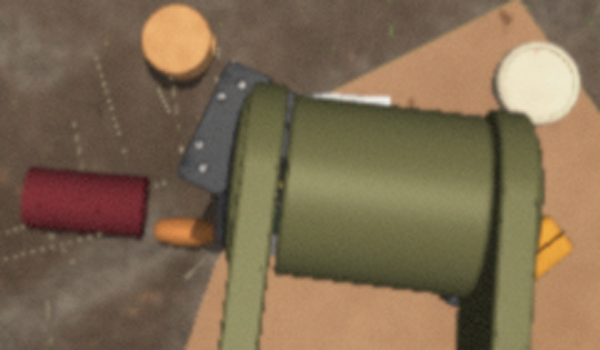

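The arm covers the mill in this view, and the loose things haven't moved. Next I'll move to the robot's side of the post and descend.

```bash
python3 -m handwheel '[[0.04,-0.04,0,0],[0.08,-0.08,0,0],[0.102,-0.1075,0.01,0],[0.102,-0.1075,0.035,0]]' >/dev/null
python3 -m handwheel '[[0,0,0.04,0],[0,0,0.072,0],[0,0,0.072,0]]' >/dev/null
python3 -c "
from h import *
to(416,-145,127)"
python3 -c "
from h import *
a=cams.camera('wrist'); cv2.imwrite('pics/w3.png',a[...,::-1])"
```

```text
pos [ 400.7 -145.7  126.4] yaw 179.36 F [ 0.46 -0.77  0.68] M [0.039 0.063 0.021] gap 0.5 q6 -1.988
shift [-15.3   0.9  -0.9]
```

View pics/w3.png

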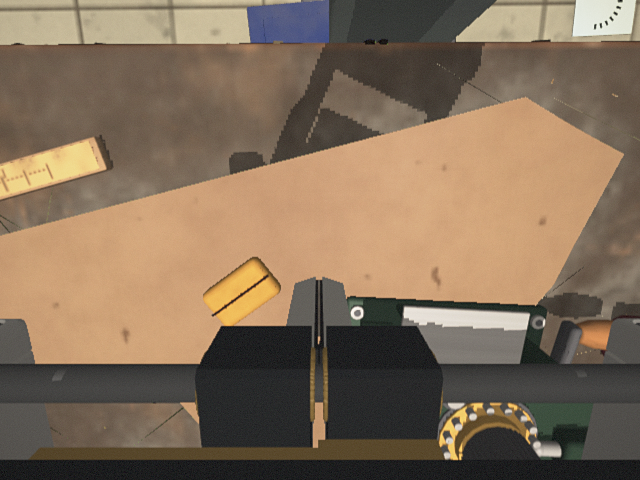

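The closed fingers at about (318,300) stand on the robot side, with the hidden post straight behind them. I'll push it in stages.

```bash
python3 -m handwheel '[[-0.012,0,0,0.6],[-0.024,0,0,0.6],[-0.034,0,0,0.6],[-0.034,0,0,0.6]]' >/dev/null; python3 st.py
python3 -m handwheel '[[-0.005,0,0,0],[-0.010,0,0,0],[-0.015,0,0,0],[-0.015,0,0,0]]' >/dev/null; python3 st.py
python3 -m handwheel '[[-0.003,0,0,0],[-0.003,0,0,0]]' >/dev/null; python3 st.py
python3 -m handwheel '[[-0.002,0,0,0],[-0.002,0,0,0]]' >/dev/null; python3 st.py
```

```text
16.48 yaw 178.83 turned -92.92 clicks -4.13 M [0.047 0.026 0.047] F [0.7 0.6 0.6] pos [ 436.4 -146.3  127.5] gap 0.6
16.98 yaw 178.84 turned -92.93 clicks -4.13 M [ 0.02   0.002 -0.024] F [-0.1 -0.2 -0.2] pos [ 451.6 -146.6  127.1] gap 0.5
17.23 yaw 178.83 turned -92.92 clicks -4.13 M [-0.104  1.451 -0.018] F [-7.9 -0.7  4. ] pos [ 453.9 -146.6  126.9] gap 0.7
17.48 yaw 178.83 turned -92.92 clicks -4.13 M [-0.146  2.881 -0.057] F [-16.2  -1.1   9.3] pos [ 454.2 -146.7  126.8] gap 0.5
```

The push stops firmly at x=454 with 16 N, near the expected home of 456. A pin stop would be about 448. I'll back off and check from the earlier viewpoint.

```bash
python3 -m handwheel '[[0.025,0,0,0],[0.025,0,-0.04,0],[0.025,0,-0.1,0],[0.025,0,-0.11,0]]' >/dev/null
python3 -m handwheel '[[-0.03,0.04,0,8],[-0.06,0.08,0,16],[-0.078,0.109,0,25.5],[-0.078,0.109,0,25.5]]' >/dev/null; python3 st.py
python3 -c "
from h import *
w=cams.get_calibration('wrist'); a=cams.camera('wrist'); cv2.imwrite('pics/w4.png',a[...,::-1])
P=np.array([472.5,-65.5]);K=np.array([509,-37.5])
for q in(0,.07,.4,.45,.5):
  th=np.arctan2(-105+29,-70+36)+q-.065; p=P+83*np.array([np.cos(th),np.sin(th)]); print(q,p.round(1),proj(w,[[*p,142]]))
print(proj(w,[[*K,154],[*P,112]]))"
```

```text
18.48 yaw 153.37 turned -67.46 clicks -2.998 M [-0.022  0.008  0.024] F [ 0.2  0.4 -0.1] pos [513.7 -37.9 238.2] gap 0.7
0 [ 433.8 -138.9] [[152.97925247 218.46336006]]
0.07 [ 439.  -141.4] [[153.8936315  226.00393243]]
0.4 [ 465.4 -148.2] [[164.89296388 259.68691874]]
0.45 [ 469.5 -148.4] [[167.44991425 264.39334835]]
0.5 [ 473.7 -148.5] [[170.2200963  268.96613868]]
[[316.53075427 250.62387973]
 [267.95043835 215.13739076]]
```

View pics/w4.png

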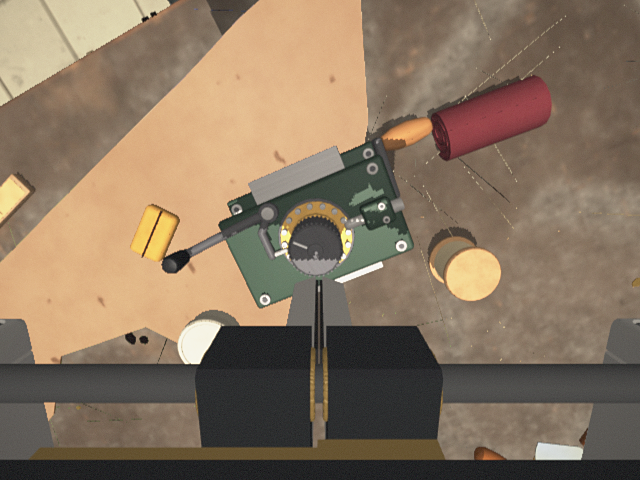

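The post is now at about (175,262), and the tooth reaches the pin wheel at about (284,253). I'll zoom in to measure the lever angle against the mill itself.

```bash
python3 -c "
import cv2
a=cv2.imread('pics/w4.png')[150:310,150:420]; cv2.imwrite('pics/w4c.png',cv2.resize(a,None,fx=2.96,fy=2.96,interpolation=cv2.INTER_CUBIC))"
```

```text
(no output)
```

View pics/w4c.png

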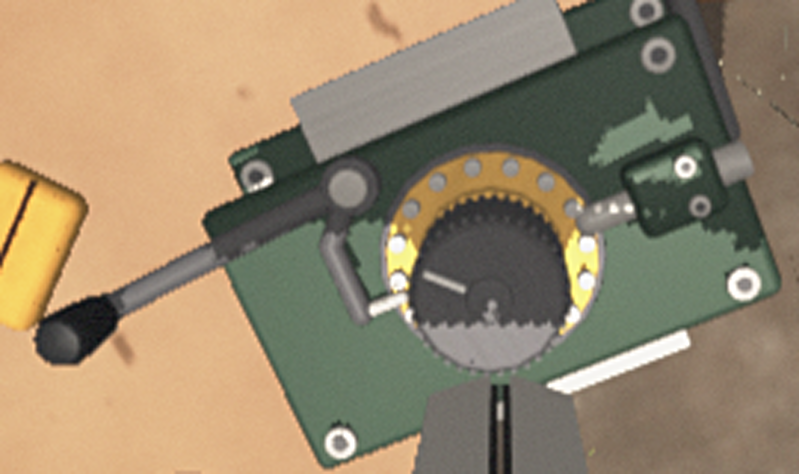

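The tooth at (390,303) in the crop sits between two pins, and the plunger sits between pins too. I'll compute the angles before handing in.

```bash
python3 -c "
from h import *
w=cams.get_calibration('wrist'); f=lambda u,v,z: ray(w,(u/2.96+150,v/2.96+150),z)[:2]
a,b=f(340,442,100),f(743,285,100); d=b-a; yaw=np.arctan2(-d[0],d[1]); print('mill yaw',yaw,a,b)
p,v,k=f(62,343,142),f(348,187,112),f(490,295,154); print('post',p,'pivot',v,'knob',k)
R=np.array([[np.cos(yaw),-np.sin(yaw)],[np.sin(yaw),np.cos(yaw)]])
piv=k+R@[-36,-29]
for o in(v,piv):
  e=p-o; q=np.arctan2(e[1],e[0])-yaw-np.arctan2(-76,-34); print('lever',q,'len',np.hypot(*e))"
```

```text
mill yaw -0.07099024651835144 [ 540.69855023 -108.93452915] [550.13774877  23.80675605]
post [ 471.56201977 -147.90668232] pivot [470.48775805 -66.19810418] knob [507.58139914 -38.92111004]
lever 0.5048003159938734 len 81.71563975963592
lever 0.515216406221007 len 82.6350575325876
```

The lever measures 0.50–0.52 rad, so it is home. I'm handing in.

```bash
python3 -c "
from cell import manip
print(manip.sign_off())"
```

```text
the job is handed in; nothing more can be done
None
```

The mill is set five clicks open from touching and the lock lever is home. I handed the job in at about 18.5 s of the 72 s allowed.

- **Touch:** I turned the dial clockwise two clicks from the start. The torque climbed to about 0.40 N m there, of which I put about 0.13 down to the click. By the figures given, that is roughly 170 N on the rolls, within the 40 to 500 N wanted.
- **Back-off:** I turned it five clicks anticlockwise, ending 2.999 clicks anticlockwise of the start, where the torque reversed as it does at a click's rest. I then let go. The knob's white mark had turned with the gripper, so there was no slip.
- **Lock:** I pushed the lever until it stopped firmly at about 16 N. The last wrist picture shows the tooth between two pins and gives a lever angle of 0.50 to 0.52 rad.
- **Loose things:** They looked unmoved in the pictures. I did not measure them at the end.

**Checks that disagreed:** camera and arm positions differed by about 2 mm, within the stated calibration. Because of that, the push's stopping position alone left the lever's angle unclear. The roll gap itself was not measured; it rests on the click count from the touch.

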